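# Uncap the safety jar at the hand-assembly bench

### The arm

A 6-joint arm with a two-finger parallel gripper is mounted at the origin on the work surface. World frame = base frame: x ahead of the robot, y to its left, z up, the work surface at z = 0. Lengths are in m, angles in degrees, forces in N, time in s.
With the tool pointing down it reaches from about 0.35 to 0.875 m from the base axis. Payload 4.2 kg.
Tool frame: the origin (TCP) lies midway between the tips of the shut fingers; the grasp point (between the pads) lies 19 mm behind it; y points along the fingers, z is the direction in which the jaws open and shut, and the axes are right-handed (so a half turn about y gives the same grasp; the last joint's range is limited). The gripper opens to 87 mm and grips with 3 to 60 N. Pads are 19 mm wide; open, the fingers measure 117 mm over their backs; the gripper's body (75 mm by 190 mm) begins 51 mm behind the grasp point.
Start: joints at [87.812, 22.042, 0.453, 0, -68.411, -14.817], TCP at [0.183, 0.598, 0.223] pointing down, gripper open.
Joint ranges: [-179.83, 179.83], [-69.29, 118.12], [-61.27, 80.66], [-181.25, 117.63], [-171.15, -9.14], [-177.46, 177.46]. Speed limits (degrees/s): [159.86, 159.86, 180, 180, 180, 180].

### API

Orientations are given as [roll, pitch, yaw] about the fixed x, y, z axes, in that order (R = Rz(yaw) Ry(pitch) Rx(roll)).
In Python, from workcell import env gives the robot as it stands. The module is installed in compiled form; this text tells all that it offers. Calls block until the motion is done:
- env.goto(position, orientation): joint-space move of the TCP to a pose.
- env.move_straight(position, rotation=None, rate=0.15, force_limit=None): straight line of the TCP; rotation=None keeps the orientation; rate is the mean speed in m/s. With force_limit (N) it stops when the force on the tool has changed by that much, and returns True; else False.
- env.set_joints(angles): joint-space move.
- env.gripper_to(opening, grasp_force=None): opening from 0.0 (shut) to 1.0 (fully open); grasp_force is the grip in N (None keeps the last); returns when the fingers have stopped.
- env.dwell(seconds).
- env.inverse_kinematics(position, orientation): joint angles nearest the present ones, or None.
- env.read_state(): the state.
- env.grab_frame(name): name is "scene" or "top"; returns a dict with "image" (400x640x3 uint8, blue, green, red), "fx", "fy", "cx", "cy" (pixels), "position" and "orientation" of the camera in the world. Camera axes: x right, y up, looking along -z (the intrinsics and any distortion apply to the point x, -y, -z); pixel columns grow to the right and rows downward; lengths in m; the calibration is good to about 2 mm. A picture is of the moment at which its call begins. There is no depth.
A pose or a line that the arm cannot do raises env.Unreachable and nothing moves.
- env.close_job(): hands the job in, once; it reports no verdict.
Trained networks look in a picture, given as the dict that the camera call returned (one of the last four; its "shot" number tells which), for a name from the list of things; names that differ only in an ending like _2 or _b are one class to them, and where a whole thing is asked for, a point or a joint stands for the part that bears it (a point fixed in the world has none). Each returns a list of dicts, best first, with "score" (0 to 1); they miss things now and then, are a little off and sometimes report something else, mostly with a low value. They report only what shows in the picture. A call takes as long as a camera call. They do not tell look-alikes from the thing itself.
- env.search_frame(picture, thing): "xyz" ([x, y, z] in m, in world coordinates, good to about 4 mm: the middle of the surface that is visible of it).
- env.trace(picture, thing): "mask" (400x640 bool, what is visible of it).
The state is a dict: "clock": time; "joint_positions": joint angles; "qvel": joint speeds; "joint_torque": joint torques, N m; "position": TCP position; "tool_rot": TCP orientation; "force": force on the tool from outside, world axes, zero at the start; "wrist_torque": the same for the moment, N m; "opening": opening from 0.0 (shut) to 1.0 (fully open).
Only numpy, scipy, OpenCV 4.12 (cv2) and the standard library are available. Lean on these libraries where they do the work, as an engineer would, in place of code of your own. Each camera call takes 0.05 s, during which the arm holds its last target. There are 200 camera calls.

### The job

On the assembly bench, open the jar that is clamped in the black round holder: squeeze in the two side tabs of its cap, turn the cap anticlockwise until it comes free of the neck, and lift it off. Set the cap down gently, right way up, inside the shallow metal tray, and leave it there. Do not disturb the similar jar with the plain cap.

Things in the scene. Friction and masses are not known exactly. Their poses are not given: they have to be found in the camera images.
- cap: Grey cap, 45 mm across, 35 high, 60 g. Origin: centre of its underside, z up. Two sprung flat tabs on its +y and -y sides, 20 mm wide, 8 to 34 mm up, feet below them 3 mm prouder; outer faces 56 mm apart, 46 fully squeezed (8 N a side; grip with 15 to 30 N). Squeezed over 4 mm each, it turns anticlockwise from above with little friction and lifts off at 40 to 120 degrees; 65 is good.
- jar: White jar, 70 mm diameter, fixed in a black round holder (92 mm diameter, 16 high). Origin: centre of the holder's underside, on the bench, z up. Neck 26 mm diameter, its top 100 mm up; stops on the shoulder reach 76 mm up and 36 mm from the axis: keep fingertips above them. The locked cap's origin is 71 mm above this one, axes parallel. Lifting the cap 40 mm clears the neck.
- tray: Shallow square aluminium tray, 150 x 150 mm, fixed. Origin at the centre of its underside on the bench, x and y along its sides, z up. Floor 4 mm above the bench, lip 5 mm wide and 8 mm high all round (inside 140 x 140 mm). Empty.
- plain_jar: Bystander: loose white jar of the same size (70 mm diameter, 98 mm high in all) standing on the bench without a holder, with a plain round ribbed cap without tabs. Origin at the centre of its underside.
Things that resemble listed ones, but are neither listed nor needed, are in the scene too. Several things have the shape of the tray; the one meant has the colours described above.

How it is judged:
By the outcome, as a careful person would: the job done as asked, in the order asked, and still so for the second after the job is handed in, with the robot touching nothing.
It also fails if it takes over 48 s, if anything falls off the work surface, if the arm or the gripper's body presses on something with over 40 N, if the wrist force passes 120 N, or if a joint passes its speed limit or range.

## Working session

There is one attempt and no reset: what is moved stays moved. The work goes in short steps, each a Python script; the robot and the scene stay as the last script left them, time stands still between calls to the robot, and variables do not carry over. Pictures are saved under pics/ and viewed, about 8 in all and at most 12, crops included, and the job is handed in when it is done.

```bash
mkdir -p pics; python3 - <<'E'
from workcell import env
import cv2,numpy as np
for n in ["scene","top"]:
    f=env.grab_frame(n); cv2.imwrite(f"pics/{n}0.png",f["image"])
    print(n,{k:f[k] for k in f if k!="image"})
    for t in ["cap","jar","tray","plain_jar"]:
        print(t,[(np.round(d["xyz"],3).tolist(),round(d["score"],2)) for d in env.search_frame(f,t)])
s=env.read_state();print(s)
E
```

```text
scene {'fx': 501.9464592960902, 'fy': 501.9464592960902, 'cx': 326.860364067799, 'cy': 207.11958333887426, 'position': array([1.12141202, 0.38173808, 1.09203775]), 'orientation': array([ 38.02704424,  -0.79338611, 136.51934335]), 'shot': 1}
cap [([0.543, 0.026, 0.105], 0.79)]
jar [([0.56, 0.036, 0.033], 0.88)]
tray [([0.686, 0.196, 0.001], 0.98), ([0.405, -0.626, 0.005], 0.87), ([0.506, -0.211, -0.002], 0.82)]
plain_jar [([0.498, 0.242, 0.069], 0.56)]
top {'fx': 374.73416766312766, 'fy': 374.73416766312766, 'cx': 325.73523346515043, 'cy': 197.282929443645, 'position': array([ 0.35170769, -0.18734102,  1.24416268]), 'orientation': array([  9.64494175,   1.26674918, -90.23248451]), 'shot': 2}
cap [([0.532, 0.017, 0.11], 0.78)]
jar [([0.515, 0.007, 0.033], 0.68)]
tray [([0.4, -0.624, 0.002], 0.96), ([0.682, 0.196, 0.002], 0.85), ([0.502, -0.217, 0.003], 0.69)]
plain_jar [([0.473, 0.218, 0.073], 0.79)]
{'clock': 0.5, 'joint_positions': array([ 8.78095893e+01,  2.20437083e+01,  4.48414718e-01, -3.45217026e-03,
       -6.84109991e+01, -1.48167999e+01]), 'qvel': array([-0.09549196,  0.03193887,  0.07966775, -0.05815648, -0.01528845,
       -0.01031068]), 'joint_torque': array([ 6.33239296e-06, -3.90076017e+01,  1.87447572e+01,  4.22077328e+00,
        1.49771618e-02, -4.41086536e-05]), 'position': array([0.1827578 , 0.59762159, 0.2224909 ]), 'tool_rot': array([-8.99930956e+01, -1.49387335e-03,  1.62991519e+02]), 'force': array([-0.05018459,  0.25450888, -0.29212014]), 'wrist_torque': array([ 0.03917553,  0.04374583, -0.00022241]), 'opening': 0.9978187273905335}
```

View pics/scene0.png

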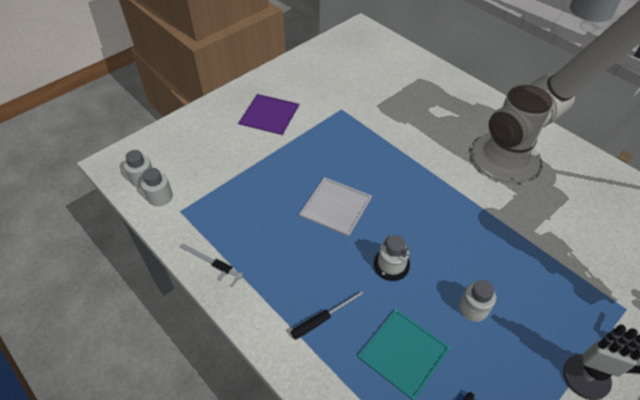

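View pics/top0.png

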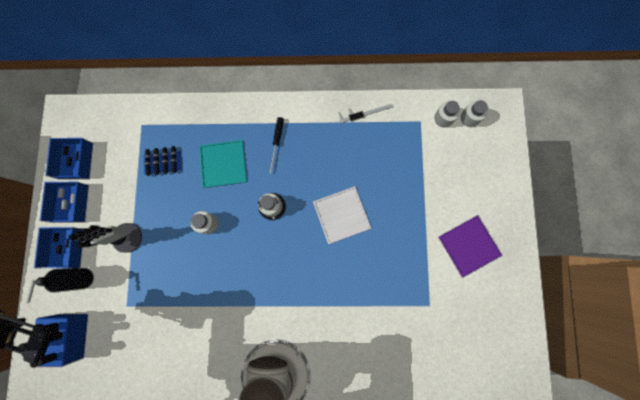

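The clamped jar sits at scene pixel (393,258) and top pixel (271,206). The silver tray is at (336,206) in scene and (342,214) in top, and the plain jar at (479,300) in scene and (204,222) in top. Next I'll look at the cap close up.

```bash
cat > h.py <<'E'
from workcell import env
import cv2,numpy as np
from scipy.spatial.transform import Rotation as R
def rot(f): return R.from_euler('xyz',f["orientation"],degrees=True).as_matrix()
def proj(f,P):
    c=(np.atleast_2d(P)-f["position"])@rot(f)
    return np.c_[f["cx"]+f["fx"]*c[:,0]/-c[:,2], f["cy"]+f["fy"]*-c[:,1]/-c[:,2]]
def ray(f,uv,z):
    uv=np.atleast_2d(uv)
    d=np.c_[(uv[:,0]-f["cx"])/f["fx"],-(uv[:,1]-f["cy"])/f["fy"],-np.ones(len(uv))]@rot(f).T
    return f["position"]+d*((z-f["position"][2])/d[:,2])[:,None]
E
python3 - <<'E'
from h import *
F={n:env.grab_frame(n) for n in("scene","top")}
import pickle; pickle.dump(F,open("F.pkl","wb"))
tiles=[]
for n,(u,v) in dict(scene=(394,254),top=(270,205)).items():
    im=F[n]["image"][v-28:v+28,u-28:u+28]
    tiles.append(cv2.resize(im,(392,392),interpolation=cv2.INTER_CUBIC))
    for t in ["cap","jar","tray"]:
        for d in env.trace(F[n],t):
            m=d["mask"]; ys,xs=np.nonzero(m)
            print(n,t,round(d["score"],2),m.sum(),xs.mean().round(1),ys.mean().round(1),xs.min(),xs.max(),ys.min(),ys.max())
            if t=="tray":
                c,_=cv2.findContours(m.astype(np.uint8),0,2); (p,s,a)=cv2.minAreaRect(ray(F[n],max(c,key=len)[:,0].astype(float),0.004)[:,:2].astype(np.float32)); print("  rect",np.round(p,4),np.round(s,4),round(a,1))
            if t=="cap": print("  axis point",ray(F[n],[[xs.mean(),ys.mean()]],0.09).round(4))
cv2.imwrite("pics/crop1.png",np.hstack(tiles))
E
```

```text
scene cap 0.9 431 395.3 246.2 384 407 235 258
  axis point [[0.5337 0.0202 0.09  ]]
scene jar 0.69 870 390.3 266.0 373 409 246 281
scene tray 0.72 1572 268.2 114.7 238 297 95 135
  rect [ 0.4027 -0.6284] [0.1617 0.1556] 28.4
scene tray 0.59 2418 335.1 206.6 300 370 179 235
  rect [ 0.5044 -0.2135] [0.1558 0.1542] 19.1
top cap 0.64 176 267.0 202.5 259 276 196 209
  axis point [[0.5328 0.0211 0.09  ]]
top jar 0.57 418 273.7 208.5 258 285 192 221
top tray 0.97 1876 222.4 163.2 199 245 140 186
  rect [0.6833 0.1928] [0.1517 0.1567] 7.3
top tray 0.91 2067 341.2 215.4 314 370 188 244
  rect [ 0.5022 -0.2106] [0.1549 0.1549] 20.8
top tray 0.6 2256 469.1 246.2 437 501 216 277
  rect [ 0.3996 -0.6272] [0.1564 0.1552] 28.0
```

View pics/crop1.png

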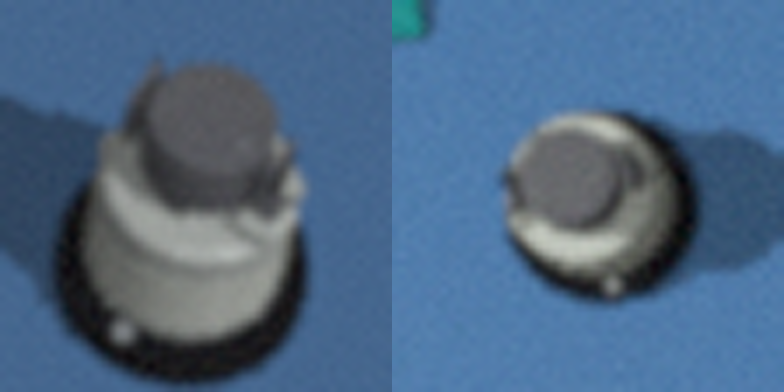

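```bash
python3 - <<'E'
from h import *
import pickle; F=pickle.load(open("F.pkl","rb"))
o=dict(scene=(366,226),top=(242,177))
pts=dict(scene=dict(c=(210,117),t1=(147,95),t2=(283,165)),top=dict(c=(178,180),t1=(116,188),t2=(240,166)))
for n in o:
    g={k:ray(F[n],[np.array(p)/7+np.array(o[n])-.43],0.106 if k=='c' else .097)[0] for k,p in pts[n].items()}
    d=g['t1']-g['t2']
    print(n,{k:v.round(4).tolist() for k,v in g.items()},np.linalg.norm(d).round(4),np.degrees(np.arctan2(d[1],d[0])).round(1),((g['t1']+g['t2'])/2).round(4))
# overlay model + brightness (black holder) outline
c=np.array([.533,.0205]);tiles=[]
th=np.linspace(0,2*np.pi,90);C=np.c_[np.cos(th),np.sin(th)]
for n in o:
    v0,u0=o[n][1],o[n][0]
    im=cv2.resize(F[n]["image"][v0:v0+56,u0:u0+56],(392,392),interpolation=cv2.INTER_CUBIC)
    def dr(P,col,cl=True): cv2.polylines(im,[np.int32(((proj(F[n],P)-o[n]+.5)*7))],cl,col,1)
    dr(np.c_[c+.046*C,np.zeros(90)],(0,0,255)); dr(np.c_[c+.0225*C,np.full(90,.106)],(0,255,0))
    for a,col in((98,(0,255,255)),(278,(255,0,255))):
        a=np.radians(a);r=np.array([np.cos(a),np.sin(a)]);t=np.array([-r[1],r[0]])
        dr(np.array([[*(c+.028*r+s*.01*t),z] for s,z in((-1,.079),(1,.079),(1,.105),(-1,.105))]),col)
    tiles.append(im)
cv2.imwrite("pics/ov.png",np.hstack(tiles))
for y in (0,25,60,98,120,-60): print(y,[None if (q:=env.inverse_kinematics([.533,.0205,.16],[-90,0,y+k])) is None else q.round(0).tolist() for k in(0,180)])
E
```

```text
scene {'c': [0.5343, 0.0191, 0.106], 't1': [0.5379, -0.0051, 0.097], 't2': [0.5254, 0.0457, 0.097]} 0.0523 -76.2 [0.5317 0.0203 0.097 ]
top {'c': [0.531, 0.0184, 0.106], 't1': [0.5291, 0.0476, 0.097], 't2': [0.5386, -0.0075, 0.097]} 0.0559 99.8 [0.5338 0.02   0.097 ]
0 [[20.0, 16.0, -18.0, -0.0, -56.0, -110.0], [20.0, 16.0, -18.0, 0.0, -56.0, 70.0]]
25 [[20.0, 16.0, -18.0, -0.0, -56.0, -85.0], [20.0, 16.0, -18.0, 0.0, -56.0, 95.0]]
60 [[20.0, 16.0, -18.0, 0.0, -56.0, -50.0], [20.0, 16.0, -18.0, 0.0, -56.0, 130.0]]
98 [[20.0, 16.0, -18.0, 0.0, -56.0, -12.0], [20.0, 16.0, -18.0, 0.0, -56.0, 168.0]]
120 [[20.0, 16.0, -18.0, 0.0, -56.0, 10.0], [20.0, 16.0, -18.0, 0.0, -56.0, -170.0]]
-60 [[20.0, 16.0, -18.0, 0.0, -56.0, -170.0], [20.0, 16.0, -18.0, 0.0, -56.0, 10.0]]
```

View pics/ov.png

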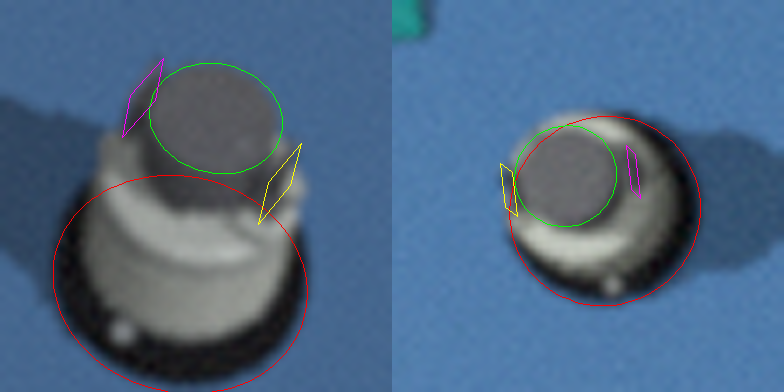

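The fit is good. The cap axis is about (0.5327, 0.020) with tabs along about 101°, so yaw is 11. Raise first to clear the tall item near (0.45, 0.42), then go above the jar.

```bash
python3 - <<'E'
from h import *
x,y,yaw=.5327,.0200,11
s=env.read_state()
p=s["position"]; env.move_straight([p[0],p[1],.38],rate=.25)
env.goto([x,y,.33],[-90,0,yaw]); 
hit=env.move_straight([x,y,.15],rate=.2)
env.dwell(.3); f0=env.read_state()["force"]
hit=env.move_straight([x,y,.083],rate=.05,force_limit=5)
s=env.read_state();print(hit,s["clock"],s["position"],s["tool_rot"],s["force"].round(2),s["wrist_torque"].round(2))
F={n:env.grab_frame(n) for n in("scene","top")};tiles=[]
for n,(u,v) in dict(scene=(394,250),top=(270,205)).items():
    tiles.append(cv2.resize(F[n]["image"][v-35:v+35,u-35:u+35],(392,392),interpolation=cv2.INTER_CUBIC))
cv2.imwrite("pics/near.png",np.hstack(tiles))
E
```

```text
False 6.9333 [0.53295644 0.0200784  0.08334459] [-8.99963398e+01 -4.46020317e-02  1.10005603e+01] [ 0.67 -0.15  0.18] [ 0.06 -0.14  0.03]
```

View pics/near.png

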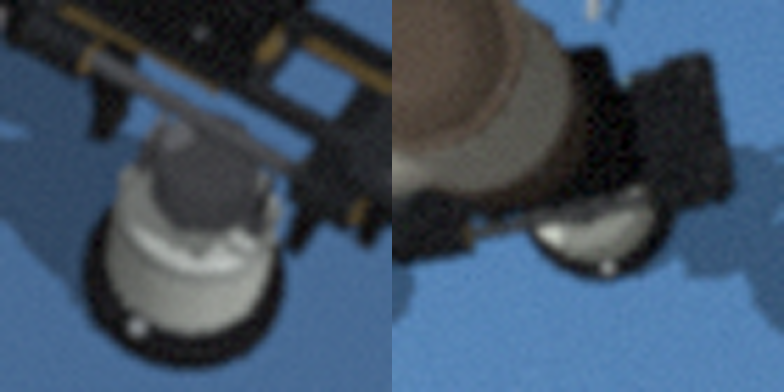

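The fingers straddle the cap with a gap on both sides. I'll close in steps, watching the side force so I can centre the grip.

```bash
python3 - <<'E'
from h import *
a=np.radians(101);j=np.array([np.cos(a),np.sin(a),0])
f0=env.read_state()["force"]
for mm in (60,57,55,53):
    env.gripper_to(mm/87,20)
    s=env.read_state();f=s["force"]-f0
    print(mm,round(s["opening"]*87,1),"jaw",round(f@j,2),"all",f.round(2),s["wrist_torque"].round(2),round(s["clock"],2))
    if abs(f@j)>1:   # shift with the push
        p=s["position"]; env.move_straight(p*[1,1,0]+[0,0,.0833]+np.sign(f@j)*.001*j,rate=.02)
        s=env.read_state();print(" shifted",((s["force"]-f0)@j).round(2),s["position"].round(4))
E
```

```text
60 60.4 jaw 1.19 all [-0.56  1.1  -1.1 ] [ 0.01 -0.14 -0.05] 7.81
 shifted -0.23 [0.5325 0.021  0.0833]
57 57.2 jaw -0.83 all [-0.84 -1.01  0.11] [-0.05 -0.2   0.01] 8.41
55 55.2 jaw -0.19 all [-0.85 -0.36 -0.8 ] [ 0.   -0.13  0.08] 8.71
53 53.5 jaw -0.33 all [-0.83 -0.5   0.25] [ 0.   -0.11 -0.02] 9.02
```

```bash
python3 - <<'E'
from h import *
a=np.radians(101);j=np.array([np.cos(a),np.sin(a),0])
for mm in (50,30):
    env.gripper_to(mm/87,24);env.dwell(.2)
    s=env.read_state();f=s["force"]
    print(mm,round(s["opening"]*87,1),"jaw",round(f@j,2),"all",f.round(2),s["wrist_torque"].round(2),s["position"].round(4),s["clock"])
E
```

```text
50 49.8 jaw -0.63 all [-0.65 -0.77  1.65] [-0.02 -0.1   0.02] [0.5325 0.021  0.0834] 9.5667
30 45.2 jaw 0.33 all [-1.05  0.13  3.09] [-0.03  0.15 -0.  ] [0.5326 0.0209 0.0835] 10.0667
```

Both tabs are fully squeezed (45.2 mm) and the grip is centred. Turning next.

```bash
python3 - <<'E'
from h import *
p=[.5325,.0209,.0834]
for y in (16,31,46,61,76):
    env.goto(p,[-90,0,y]); s=env.read_state()
    print(y,s["tool_rot"][2].round(1),s["force"].round(1),s["wrist_torque"].round(2),round(s["opening"]*87,1),round(s["clock"],1))
    if abs(s["wrist_torque"][2])>.8 or np.linalg.norm(s["force"])>25: print("stop");break
else:
    h=env.move_straight([p[0],p[1],.095],rate=.05,force_limit=15)
    s=env.read_state();print("lift",h,s["position"].round(4),s["force"].round(1),round(s["opening"]*87,1),round(s["clock"],1))
E
```

```text
16 15.9 [ 0.8 -0.   3. ] [ 0.02 -0.06  0.01] 45.0 10.3
31 30.8 [0.3 0.2 2.2] [ 0.06 -0.18  0.  ] 45.2 10.7
46 45.7 [ 0.2 -0.6  3.1] [ 0.08 -0.18  0.04] 45.1 11.0
61 60.7 [0.2 0.3 2.2] [ 0.09 -0.15  0.04] 45.3 11.4
76 75.7 [ 0.8 -0.9  3. ] [-0.02 -0.19  0.09] 44.7 11.8
lift False [0.532  0.0209 0.095 ] [0.9 0.1 0.1] 44.5 12.1
```

```bash
python3 - <<'E'
from h import *
env.move_straight([.5325,.0209,.17],rate=.1)
env.goto([.5033,-.2122,.17],[-90,0,76])
env.dwell(.2);s=env.read_state();print(s["position"].round(4),s["force"].round(1),round(s["opening"]*87,1),round(s["clock"],1))
F={n:env.grab_frame(n) for n in("scene","top")}
cv2.imwrite("pics/carry.png",np.hstack([cv2.resize(F["scene"]["image"][130:300,260:440],(396,374)),cv2.resize(F["top"]["image"][130:300,240:420],(396,374))]))
E
```

```text
[ 0.5038 -0.211   0.17  ] [-0.3 -0.7 -1.1] 44.8 14.2
```

View pics/carry.png

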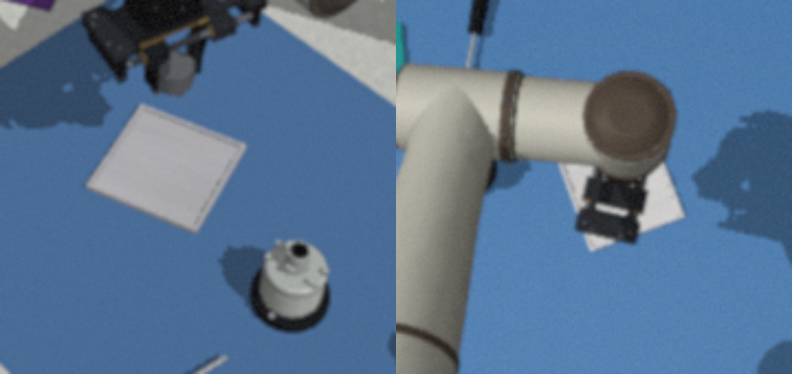

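The jar's bare neck shows at crop (300,250), and the cap is upright in the jaws at (175,72). I'll lower it gently.

```bash
python3 - <<'E'
from h import *
x,y=.5033,-.2122
env.move_straight([x,y,.035],rate=.12); env.dwell(.2)
h=env.move_straight([x,y,.0145],rate=.015,force_limit=3)
s=env.read_state();print(h,s["position"].round(4),s["force"].round(1),round(s["clock"],1))
if h or s["position"][2]<.0175:
    env.gripper_to(.56,20); env.gripper_to(.75); env.gripper_to(.95); s=env.read_state(); print(s["force"].round(1),s["opening"])
    p=s["position"]; env.move_straight([p[0],p[1],.15],rate=.12); env.move_straight([p[0],p[1],.3],rate=.2)
    env.goto([.40,.10,.35],[-90,0,76])
    env.dwell(.3); s=env.read_state();print(s["force"].round(1),s["clock"])
    F={n:env.grab_frame(n) for n in("scene","top")}
    for n in F:
        for t in ("cap","plain_jar"): print(n,t,[(np.round(d["xyz"],3).tolist(),round(d["score"],2)) for d in env.search_frame(F[n],t)])
    cv2.imwrite("pics/end.png",np.hstack([cv2.resize(F["scene"]["image"][150:330,280:520],(480,360)),cv2.resize(F["top"]["image"][160:280,290:390],(300,360))]))
E
```

```text
True [ 0.5032 -0.2122  0.0165] [-0.5  0.3  4.7] 16.9
[0.5 0.3 0.3] 0.9497425584306073
[ 0.  -0.7  0.4] 22.225
scene cap [([0.517, -0.204, 0.036], 0.66)]
scene plain_jar [([0.5, 0.238, 0.068], 0.91)]
top cap [([0.498, -0.21, 0.041], 0.57)]
top plain_jar []
```

View pics/end.png

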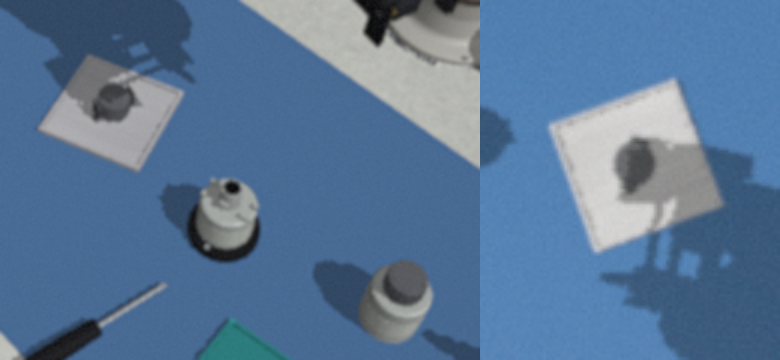

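The cap stands upright in the tray, at (113,100) in the scene crop and (635,165) in the top crop. The neck is bare, and the plain jar hasn't moved.

```bash
python3 -c "
from workcell import env
env.close_job()"
```

```text
the job is handed in; nothing more can be done
```

The cap is off the clamped jar and standing upright near the middle of the aluminium tray. I handed the job in at about 22 s of the 48 s allowed.

- **Opening:** I squeezed both tabs fully (45 mm across, 24 N grip), turned the cap 65° anticlockwise with almost no resistance, and lifted it off.
- **Placing:** I lowered the cap until it touched the tray, with the tool stopping after a change of about 3 N. I then let go and moved the arm clear.
- **Last checks:** Both cameras show the cap upright in the tray and the jar's neck bare. The scene camera's network found the plain jar within 4 mm of where it started. Nothing was touching the robot.
- **Checks that missed or disagreed:** In the last top-camera picture the network did not find the plain jar. The two cameras' cap positions differed by about 2 cm along x. Both were well inside the tray and agreed with where I set it down.

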